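Open the socket case by its twin latch buttons

TASK

Open the clear-lidded socket case: with one fingertip on each, press its two latch buttons down together and keep both held down until the sprung lid has swung up, then let go and move clear so that the case is left standing open. Do not lift or shove the case, and leave the gearbox parts and tools around it where they are.

Things in the scene. Friction and masses are not known exactly. Their poses are not given: they have to be found in the camera images.
- case: Socket case: black plastic, 250 mm wide (its y), about 1.7 kg, loose on a 3 mm dark bench mat. Origin: centre of the underside; +x runs from the latches to the hinge, heights count from the underside. Tray of sockets under a clear lid (top 66 mm high): x = -50 to +105 mm. The latch console in front of it carries the two buttons; a flat handle, 30 mm high, reaches on to x = -142 mm
- case_latch (a point): Point of the case midway between the buttons (case x = -90 mm, y = 0), 74 mm high, 1.5 mm above the tops of the raised buttons. The console is solid: x = -114 to -50 mm, y = -70 to +70 mm, flat top 48 mm high. Each button stands in a dark steel latch unit on it, 34 mm square, 62 mm high, whose bolt runs under a guide to the lid's edge
- button_left_top (a point): Centre of the top of the left button, seen from the robot (case x = -90, y = +31 mm). Plain grey round flat push button, 25 mm across; when up its top is 72.5 mm high, 10.5 mm above its latch unit. The two are 62 mm apart between centres. Each takes 1 N to start and 4 N to be fully down
- button_right_top (a point): The same for the right-hand button (case y = -31 mm, x = -90 mm)
- button_left (a joint): How far the left button is pressed down: 0 = up, 0.006 m = fully down. It draws back its own bolt, which lets go of the lid from about 0.0045 m on; the button springs up, and its bolt out again, when let go
- button_right (a joint): The same for the right button. Either bolt alone keeps the lid shut
- lid (a joint): Angle of the clear lid about its hinge at the back (case x = +102 mm, 48 mm high): 0 = shut, 1.5 rad = standing open on its stop. When both bolts are back its spring raises it by itself, slowed by a damper, in about two seconds; it stays open. Its front edge, 150 mm from the hinge and about 40 mm behind the button centres, swings up and away from the buttons
- gear_a: Bystander: pale nylon planet gear, 33 mm across, 13 mm high, loose on the mat beside the latch console. Origin: centre of its underside
- gear_b: Bystander: another such gear, in front of the case
- bearing: Bystander: thin steel bearing ring, 52 mm across, 8 mm high, beside the latch console. Origin: centre of its underside
- carrier: Bystander: pale nylon planet carrier, an 84 mm disc with three brass pins, 24 mm high, in front of the case. Origin: centre of its underside
- housing: Bystander: black plastic gearbox housing tube, 100 mm across, 155 mm high, standing at one side of the case. Origin: centre of its underside
- motor: Bystander: round steel motor with a pinion on top, 110 mm across, 74 mm high, at the other side of the case. Origin: centre of its underside
- screwdriver: Bystander: screwdriver 190 mm long, lying on the mat to the right in front of the case
- bit_box: Bystander: small closed black box, 100 x 62 x 30 mm, on the mat to the left in front of the case. Origin: centre of its underside

How it is judged:
On the way, in this order (a step that is already met when the one before it is completed fails the run):
1. a fingertip pushes the buttons and both are down at the same time while the lid is still shut or only just lifting (value of joint each of button_left, button_right above 0.004 m and contact force between case and the fingers above 2 N and value of joint lid below 0.3 rad), for 0.02 s.
2. both buttons are still held down when the lid has swung up by 0.6 rad (value of joint each of button_left, button_right above 0.004 m and value of joint lid above 0.6 rad), for 0.05 s.
At the end, for the whole second after the job is handed in: The lid stands open (past 1.3 rad of 1.5), both buttons are up again (within 1.5 mm), the case stands flat within 20 mm of where it stood, and every bystander is within 20 mm of its place (value of joint lid above 1.3 rad and value of joint each of button_left, button_right below 0.0015 m and distance of each of case, gear_a, gear_b, bearing, carrier, housing, motor, screwdriver, bit_box from where it was at the start of the episode below 0.02 m and angle between case's own z axis and vertical below 0.05 rad and linear speed of case below 0.02 m/s); the robot touches nothing.
It fails at once if the case is lifted, tipped or shoved away (distance of case from where it was at the start of the episode above 0.025 m or height (world z) of case above 0.012 m or angle between case's own z axis and vertical above 0.1 rad).
It fails at once if a gearbox part or tool is knocked over, picked up or pushed away (distance of any of gear_a, gear_b, bearing, carrier, housing, motor, screwdriver, bit_box from where it was at the start of the episode above 0.025 m or angle between any of housing, motor's own z axis and vertical above 0.3 rad).
It also fails if it takes over 38 s, if anything falls off the work surface, if the arm or the gripper's body presses on something with over 40 N, if the wrist force passes 120 N, or if a joint passes its speed limit or range.

ROBOT

A 6-joint arm with a two-finger parallel gripper is mounted at the origin on the work surface. World frame = base frame: x ahead of the robot, y to its left, z up, the work surface at z = 0. Lengths are in m, angles in rad, forces in N, time in s.
With the tool pointing down it reaches from about 0.325 to 0.9 m from the base axis. Payload 3.5 kg.
Tool frame: the origin (TCP) lies on the centre line of the jaws, within the pads' length; the fingertips stand tcp_to_tips ahead of it and the grasp point (between the pads) lies 8 mm behind it (tcp_to_tips is the distance from the TCP to the fingertips, in m); z points along the fingers, y is the direction in which the jaws open and shut (so a half turn about z gives the same grasp; the last joint's range is limited). The gripper opens to 85 mm and grips with 20 to 120 N. Pads are 22 mm wide; open, the fingers measure 114 mm over their backs; the gripper's body (76 mm by 85 mm) begins 54 mm behind the grasp point. The pads swing forward as they close: fully open they stand 13 mm farther back than shut.
Start: joints at [-1.404, 0.276, -0.026, 1.268, 0, 1.467], TCP at [0.167, -0.602, 0.21] pointing down, gripper open.
Joint ranges: [-3.12, 3.12], [-0.85, 1.88], [-1.08, 1.24], [-1.95, 2.15], [-1.57, 1.53], [-3.14, 3.14]. Speed limits (rad/s): [2.57, 2.57, 3.14, 3.14, 3.14, 3.14].

INTERFACE

Orientations are given as [roll, pitch, yaw] about the fixed x, y, z axes, in that order (R = Rz(yaw) Ry(pitch) Rx(roll)).
In Python, from rig import state, grab_frame, finish_job, tcp_to_tips gives the robot as it stands. The module is installed in compiled form; this text tells all that it offers.
- The arm moves only by the tool carry_out, never from a script. Its argument "moves" is a list that holds one entry, the list of rows, each a list of 7 numbers: the turn, a rotation vector about the world's x, y, z in degrees, then the shift along the world's x, y, z in cm, then the finger opening in cm, from 0 to 8.54. In form: [[[ax, ay, az, tx, ty, tz, grip], ...]]. A call has 1 to 20 rows; each row shifts and turns the commanded pose from where the row before left it; what a row does not reach is not made up. A row lasts 1/8 s, in which the tool goes at most 62.5 mm and 10.7 degrees, less where a joint would pass 70% of its speed; a pose out of reach is approached as far as the arm can. A call with a gripper value outside its range is refused whole. The fingers move at their own pace and stop on an object; "squeeze" is the grip in N (left out, the last holds). Time passes only in rows, so rows that do not move let the fingers close. It gives the time, the measured TCP pose, the force and the opening at its end, in the units of the state.
- state(): the state, without advancing time (a new reading comes with each control period).
- grab_frame(name): name is "scene" or "top"; returns a dict with "image" (480x640x3 uint8, red, green, blue), "camera_matrix" (3x3 intrinsics, pixels), "k1" (the pictures are not rectified: a ray, as slopes to the right and down, at radius r is drawn at 1 + k1 r^2 times it, then the intrinsics apply), "world_from_camera" (4x4, takes a point from camera to world coordinates). Camera axes: x right, y up, looking along -z (the intrinsics and any distortion apply to the point x, -y, -z); pixel columns grow to the right and rows downward; lengths in m; the calibration is good to about 2 mm. A picture is of the moment at which its call begins. There is no depth.
- finish_job(): hands the job in, once; it reports no verdict.
The state is a dict: "time_s": time; "joint_positions": joint angles; "qd": joint speeds; "tau": joint torques, N m; "eef_pos": TCP position; "eef_rot": TCP orientation; "contact_force": force on the tool from outside, world axes, zero at the start; "ft_torque": the same for the moment, N m; "opening": finger opening in m.
Only numpy, scipy, OpenCV 4.12 (cv2) and the standard library are available. Lean on these libraries where they do the work, as an engineer would, in place of code of your own. Each camera call takes 0.05 s, during which the arm holds its last target. There are 200 camera calls.

## Working session

There is one attempt and no reset: what is moved stays moved. The work goes in short steps, Python scripts to look and compute and a tool call to move; the robot and the scene stay as the last step left them, time stands still between calls to the robot, and variables do not carry over. Pictures are saved under pics/ and viewed, about 8 in all and at most 12, crops included, and the job is handed in when it is done.

Besides the shell and the picture viewer there is one more tool, called after "Call:" as name(argument=value, ...), one argument or row to a line, values as JSON. carry_out: Moves the arm, as the interface text tells. Its arguments: {"type":"object","properties":{"moves":{"type":"array"},"squeeze":{"type":"number"}},"required":["moves"]}

```bash
mkdir -p pics
python3 - <<'E'
from rig import *
import cv2,numpy as np
s=state();print({k:np.round(v,3) for k,v in s.items()}, tcp_to_tips if not callable(tcp_to_tips) else tcp_to_tips())
for n in("scene","top"):
    f=grab_frame(n);cv2.imwrite(f"pics/{n}0.png",f["image"][:,:,::-1]);print(n,f["camera_matrix"],f["k1"],np.round(f["world_from_camera"],3))
E
```

```text
{'time_s': np.float64(0.0), 'joint_positions': array([-1.404,  0.277, -0.028,  1.268,  0.   ,  1.467]), 'qd': array([-0.   , -0.002,  0.001, -0.001, -0.001,  0.001]), 'tau': array([ 0.0000e+00, -4.4550e+01,  2.9521e+01,  1.6000e-02, -0.0000e+00,
        0.0000e+00]), 'eef_pos': array([ 0.166, -0.602,  0.209]), 'eef_rot': array([-3.139, -0.   ,  0.27 ]), 'contact_force': array([ 0.036, -0.116, -0.436]), 'ft_torque': array([ 0.025,  0.025, -0.007]), 'opening': np.float64(0.086)} 0.011
scene [[449.6143365    0.         316.59755125]
 [  0.         449.6143365  245.39276824]
 [  0.           0.           1.        ]] 0.03571777376082057 [[ 0.646 -0.644  0.411  0.858]
 [ 0.764  0.547 -0.343 -0.234]
 [-0.004  0.535  0.845  0.782]
 [ 0.     0.     0.     1.   ]]
top [[568.23323571   0.         315.10227921]
 [  0.         568.23323571 233.1404381 ]
 [  0.           0.           1.        ]] -0.14363292980562 [[ 9.000e-03  9.970e-01 -8.300e-02  4.410e-01]
 [-1.000e+00  9.000e-03 -1.000e-03  5.200e-02]
 [-1.000e-03  8.300e-02  9.970e-01  1.058e+00]
 [ 0.000e+00  0.000e+00  0.000e+00  1.000e+00]]
```

View pics/scene0.png

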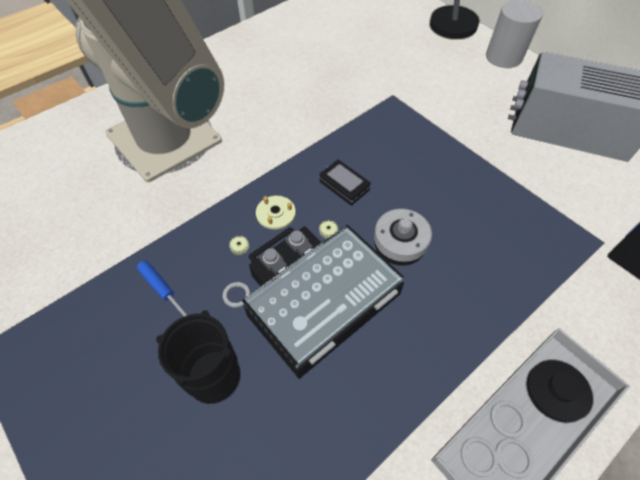

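View pics/top0.png

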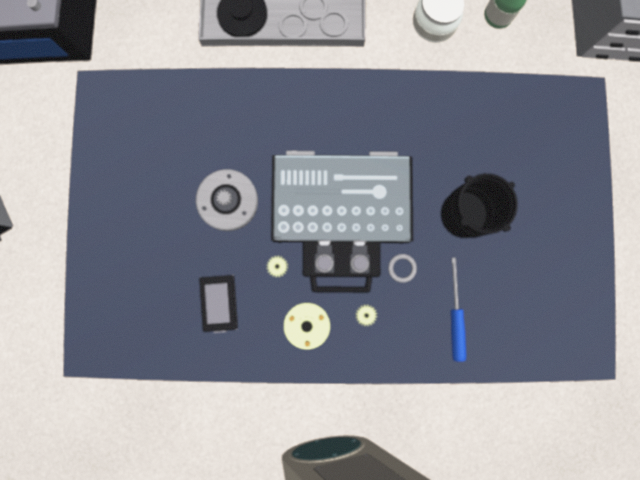

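The top view shows the case nearly square to the world, with its latch side facing the robot. The buttons are near (324,263) and (360,263). In the scene view they are near (271,258) and (297,240). Next I'll take enlarged crops of the buttons.

Run:
```python
import cv2,numpy as np
t=cv2.imread("pics/top0.png")[230:300,295:395];s=cv2.imread("pics/scene0.png")[222:290,240:330]
a=cv2.resize(t,(700,490)[:2],interpolation=cv2.INTER_CUBIC)[:,:];b=cv2.resize(s,None,fx=7,fy=7,interpolation=cv2.INTER_CUBIC)
a=cv2.resize(t,None,fx=4,fy=4,interpolation=cv2.INTER_CUBIC);b=cv2.resize(s,None,fx=4,fy=4,interpolation=cv2.INTER_CUBIC)
o=np.zeros((290,780,3),np.uint8);o[:280,:400]=a;o[:272,410:770]=b
cv2.imwrite("pics/c1.png",cv2.convertScaleAbs(o,alpha=1.7))
```

```text
(no output)
```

View pics/c1.png

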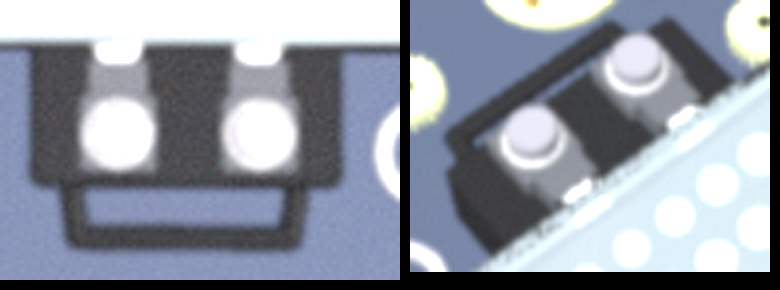

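The top crop shows the button tops at about (324.3,262.6) and (359.8,262.8) in full-frame pixels. The scene crop shows them at about (269.8,254.5) and (296.5,236.2). I'll cast rays through these points.

```bash
cat > h.py <<'E'
from rig import *
import cv2,numpy as np
def ray(f,p):
    d=np.array([f["k1"],0,0,0.]);u=cv2.undistortPoints(np.array([[p]],float),f["camera_matrix"],d)[0,0]
    T=f["world_from_camera"];return T[:3,3],T[:3,:3]@np.array([u[0],-u[1],-1])
def plane(f,p,z):
    o,d=ray(f,p);return o+d*(z-o[2])/d[2]
def tri(fa,pa,fb,pb):
    o,d=ray(fa,pa);q,e=ray(fb,pb);k=np.linalg.lstsq(np.c_[d,-e],q-o,rcond=None)[0]
    a,b=o+k[0]*d,q+k[1]*e;return (a+b)/2,np.linalg.norm(a-b)
E
python3 - <<'E'
from h import *
t=grab_frame("top");s=grab_frame("scene");np.set_printoptions(precision=4,suppress=True)
g=cv2.cvtColor(t["image"],cv2.COLOR_RGB2GRAY);roi=g[250:275,305:375];m=cv2.threshold(roi,0,255,cv2.THRESH_OTSU)[1]
for th in(110,125,140):
    n,l,st,c=cv2.connectedComponentsWithStats((roi>th).astype(np.uint8));print(th,[(c[i]+[305,250],st[i]) for i in range(1,n) if st[i,4]>60])
P=[]
for a,b in(((324.2,262.6),(269.9,254.5)),((359.9,262.8),(296.5,236.2))):
    print(tri(t,a,s,b),plane(t,a,.0755),plane(s,b,.0755))
# lid corners (front), top 66mm, back corners
for p in((274,241),(411,242),(411,156),(274,155)):print(plane(t,p,.069))
for p in((304,276),(380,276)):print('console',plane(t,p,.051))
E
```

```text
110 [(array([324.1558, 262.75  ]), array([ 10,   4,  19,  19, 276], dtype=int32)), (array([359.6051, 262.971 ]), array([ 46,   4,  18,  19, 276], dtype=int32))]
125 [(array([324.1446, 262.8715]), array([ 11,   4,  17,  18, 249], dtype=int32)), (array([359.5789, 263.0729]), array([ 46,   5,  18,  17, 247], dtype=int32))]
140 [(array([324.3059, 262.9452]), array([ 11,   5,  17,  17, 219], dtype=int32)), (array([359.7   , 263.2238]), array([ 47,   5,  16,  17, 210], dtype=int32))]
(array([0.4604, 0.0124, 0.0267]), np.float64(0.05375026551382603)) [0.4717 0.0367 0.0755] [ 0.4742 -0.0257  0.0755]
(array([ 0.4857, -0.0016,  0.1261]), np.float64(0.04981925067665974)) [ 0.4718 -0.025   0.0755] [0.4744 0.0368 0.0755]
[0.5088 0.1246 0.069 ]
[ 0.509  -0.1152  0.069 ]
[ 0.6623 -0.1165  0.069 ]
[0.6616 0.127  0.069 ]
console [0.4484 0.0719 0.051 ]
console [ 0.4494 -0.0627  0.051 ]
```

The two views agree within 3 mm: left button (0.473, 0.037), right button (0.473, -0.025), with 62 mm spacing and yaw about 0. The console front edge gives the same x. Given the last joint's range, yaw = pi is the reachable orientation, so I'll turn +164.5 deg on the way.

Call:
carry_out(
  moves=[
    [[0,0,9.7,1.8,3.6,0,4.8],[0,0,9.7,1.8,3.6,0,4.8],[0,0,9.7,1.8,3.6,0,4.8],[0,0,9.7,1.8,3.6,0,4.8],[0,0,9.7,1.8,3.6,0,4.8],[0,0,9.7,1.8,3.6,0,4.8],[0,0,9.7,1.8,3.6,0,4.8],[0,0,9.7,1.8,3.6,0,4.8],[0,0,9.7,1.8,3.6,0,4.8],[0,0,9.7,1.8,3.6,0,4.8],[0,0,9.7,1.8,3.6,0,4.8],[0,0,9.7,1.8,3.6,0,4.8],[0,0,9.7,1.8,3.6,0,4.8],[0,0,9.7,1.8,3.6,0,4.8],[0,0,9.7,1.8,3.6,0,4.8],[0,0,9.7,1.8,3.6,0,4.8],[0,0,9.3,1.9,3.2,0,4.8],[0,0,0,0,0,0,4.8]],
  ],
)

```text
time_s: 2.45
eef_pos: [0.4743, 0.0073, 0.2099]
eef_rot: [3.141, 0.0, -3.139]
contact_force: [-0.8, -0.2, -0.5]
opening: 0.0484
```

Call:
carry_out(
  moves=[
    [[0,0,0,-0.1,-0.2,-3,4.8],[0,0,0,0,0,-3,4.8],[0,0,0,0,0,-2,4.8],[0,0,0,0,0,-1.5,4.8],[0,0,0,0,0,0,4.8],[0,0,0,0,0,0,4.8]],
  ],
)

```text
time_s: 3.2
eef_pos: [0.4732, 0.0033, 0.1158]
eef_rot: [-3.141, 0.001, 3.14]
contact_force: [0.3, -0.8, 0.0]
opening: 0.0482
```

Run:
```python
from h import *
print(tcp_to_tips,{k:np.round(v,4) for k,v in state().items()})
o=[]
for n,(x,y) in(("scene",(225,180)),("top",(290,215))):
    f=grab_frame(n)["image"][:,:,::-1];o.append(cv2.resize(f[y:y+120,x:x+100],None,fx=4,fy=4,interpolation=cv2.INTER_CUBIC))
cv2.imwrite("pics/c2.png",cv2.convertScaleAbs(np.hstack(o),alpha=1.5))
```

```text
0.011 {'time_s': np.float64(3.2), 'joint_positions': array([-1.2970e-01,  8.0200e-02, -4.7400e-01,  1.0153e+00, -1.0000e-04,
       -1.2840e-01]), 'qd': array([ 0.0033, -0.0053,  0.0118, -0.0028, -0.    , -0.0017]), 'tau': array([-4.16000e-02, -3.05147e+01,  2.60648e+01,  4.06000e-02,
       -2.80000e-03,  1.10000e-03]), 'eef_pos': array([0.4732, 0.0033, 0.1158]), 'eef_rot': array([-3.1413e+00,  1.3000e-03,  3.1402e+00]), 'contact_force': array([ 0.3185, -0.7889,  0.0329]), 'ft_torque': array([-0.0017, -0.0448,  0.0566]), 'opening': np.float64(0.0482)}
```

View pics/c2.png

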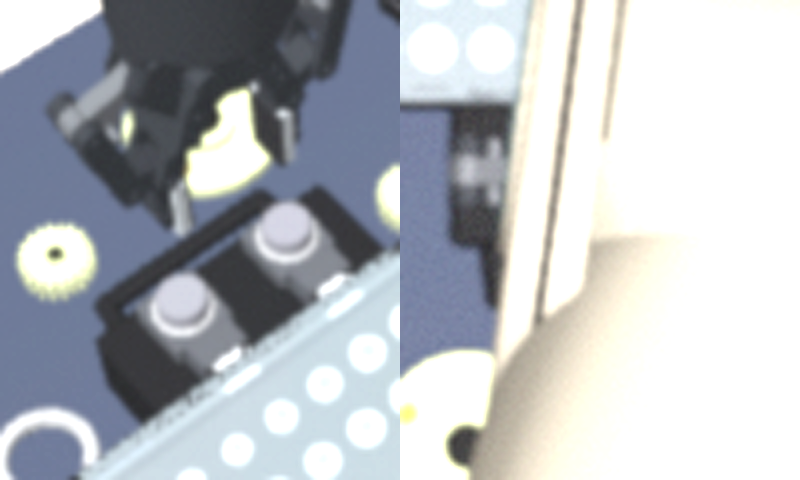

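The tips hang straight above the buttons in the scene view, at about (269.5,237) and (297,219.5). The arm hides the top view. I'll check where those tips lie against the button rays.

Run:
```python
from h import *
f=grab_frame("scene")
T=f["world_from_camera"]
def proj(P):
    c=np.linalg.inv(T)@np.r_[P,1];a,b=c[0]/-c[2],-c[1]/-c[2];k=1+f["k1"]*(a*a+b*b);K=f["camera_matrix"]
    return K[0,0]*a*k+K[0,2],K[1,1]*b*k+K[1,2]
for p in((269.5,237),(297,219.5)):print(plane(f,p,.1048).round(4))
im=f["image"][:,:,::-1];x,y=240,185
z=6;o=cv2.convertScaleAbs(cv2.resize(im[y:y+85,x:x+85],None,fx=z,fy=z,interpolation=cv2.INTER_CUBIC),alpha=1.8)
for h,c in((.1048,(0,255,0)),(.098,(0,0,255))):
  for Y in(.0033+.0241,.0033+.0386,.0033-.0241,.0033-.0386):
    for X in(.4622,.4842):
      u,v=proj((X,Y,h));cv2.circle(o,(int((u+.5-x)*z),int((v+.5-y)*z)),2,c,-1)
cv2.imwrite("pics/c3.png",o)
```

```text
[ 0.4601 -0.0126  0.1048]
[0.4621 0.0495 0.1048]
```

View pics/c3.png

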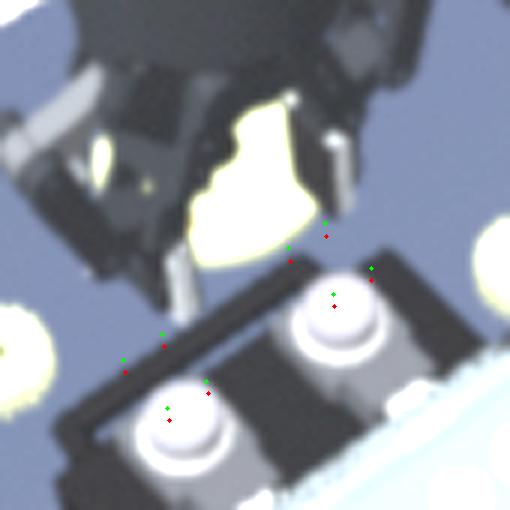

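The tips look about 12 px higher in the scene image than the TCP pose predicts, which means a higher tip or a shifted tool. I'll check using a linkage part of the gripper that shows in the top view, and a wider scene crop with the tool axis drawn on it.

```bash
cat >> h.py <<'E'
def proj(f,P):
    T=f["world_from_camera"];c=np.linalg.inv(T)@np.r_[P,1];a,b=c[0]/-c[2],-c[1]/-c[2];k=1+f["k1"]*(a*a+b*b);K=f["camera_matrix"]
    return K[0,0]*a*k+K[0,2],K[1,1]*b*k+K[1,2]
E
python3 - <<'E'
from h import *
o=[];p=np.array([.4732,.0033,.1158])
for n,x,y,w,z in(("scene",225,150,100,4),("top",290,230,66,6)):
    f=grab_frame(n);q=cv2.convertScaleAbs(cv2.resize(f["image"][y:y+w,x:x+w,::-1],(400,400),interpolation=cv2.INTER_CUBIC),alpha=1.8);z=400/w
    def dot(P,c):
        u,v=proj(f,P);cv2.circle(q,(int((u+.5-x)*z),int((v+.5-y)*z)),2,c,-1)
    for h in np.arange(-.011,.063,.01):dot(p+[0,0,h],(0,255,0))
    for a in(-.0425,.0425):
        for b in(-.038,.038):dot(p+[b,a,.062],(0,0,255))
    o.append(q)
    if n=="top":
        for h in(.1,.15,.2):print(h,plane(f,(310,257.5),h).round(4))
cv2.imwrite("pics/c4.png",np.hstack(o))
E
```

```text
0.1 [0.4793 0.0611 0.1   ]
0.15 [0.4773 0.0606 0.15  ]
0.2 [0.4753 0.0601 0.2   ]
```

View pics/c4.png

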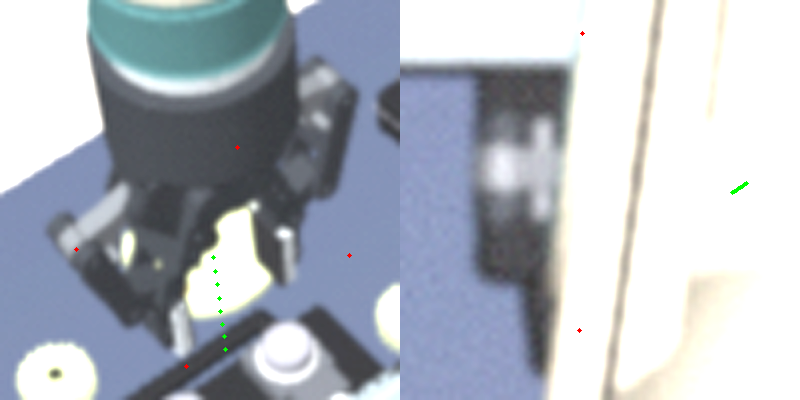

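The gripper linkage in the top view fits the reported tool x within 4 mm, but the scene view disagrees in height. I'll check the scene camera's height scale on the housing rim (z about 0.158), which appears in both views.

Run:
```python
from h import *
t=grab_frame("top");s=grab_frame("scene")
print("housing rim",plane(t,(487,202),.158).round(3),plane(s,(196,340),.158).round(3),tri(t,(487,202),s,(196,340)))
print("motor pinion",tri(t,(225,198),s,(405,223)))
print("motor on .077",plane(t,(226.5,199.5),.077).round(3),plane(s,(403,232),.077).round(3))
print("carrier .02",plane(t,(307,326.5),.018).round(3),plane(s,(275,211),.018).round(3))
for z in(.105,.125,.145):print(z,[plane(s,p,z).round(3)[:2] for p in((270.0,238),(297,219.7))])
```

```text
housing rim [ 0.569 -0.225  0.158] [ 0.565 -0.218  0.158] (array([ 0.56841658, -0.220439  ,  0.16685132]), np.float64(0.0042438273844052216))
motor pinion (array([0.58433358, 0.21275546, 0.07527813]), np.float64(0.003729348735383438))
motor on .077 [0.58  0.208 0.077] [0.598 0.195 0.077]
carrier .02 [0.357 0.066 0.018] [0.364 0.064 0.018]
0.105 [array([ 0.463, -0.013]), array([0.463, 0.049])]
0.125 [array([ 0.474, -0.02 ]), array([0.474, 0.041])]
0.145 [array([ 0.486, -0.026]), array([0.486, 0.032])]
```

The housing check is fine to within 9 mm. The gripper axis in both views fits the reported x and y. Only the tips appear higher than the TCP offset suggests, so straight down is safe and contact will settle the height. I'll descend gently.

Call:
carry_out(
  moves=[
    [[0,0,0,0.1,0.15,-0.5,4.8],[0,0,0,0,0,-0.5,4.8],[0,0,0,0,0,-0.5,4.8],[0,0,0,0,0,-0.3,4.8],[0,0,0,0,0,-0.3,4.8],[0,0,0,0,0,0,4.8]],
  ],
)

```text
time_s: 4.3
eef_pos: [0.4733, 0.0051, 0.0937]
eef_rot: [3.142, -0.001, 3.141]
contact_force: [-0.3, 0.4, 0.6]
opening: 0.0481
```

Call:
carry_out(
  moves=[
    [[0,0,0,0,0,-0.2,4.8],[0,0,0,0,0,-0.2,4.8],[0,0,0,0,0,-0.2,4.8],[0,0,0,0,0,0,4.8]],
  ],
)

```text
time_s: 4.8
eef_pos: [0.4734, 0.0051, 0.0878]
eef_rot: [3.142, -0.0, 3.141]
contact_force: [0.1, -0.2, 0.5]
opening: 0.0481
```

Run:
```python
from h import *
f=grab_frame("scene");s=state();p=s["eef_pos"];print(p,s["contact_force"])
x,y=230,180;q=cv2.convertScaleAbs(cv2.resize(f["image"][y:y+100,x:x+110,::-1],None,fx=6,fy=6,interpolation=cv2.INTER_CUBIC)[:600],alpha=1.8)
cv2.imwrite("pics/c5.png",q)
```

```text
[0.47347983 0.00510672 0.08793095] [0.16535318 0.30473795 0.77153129]
```

View pics/c5.png

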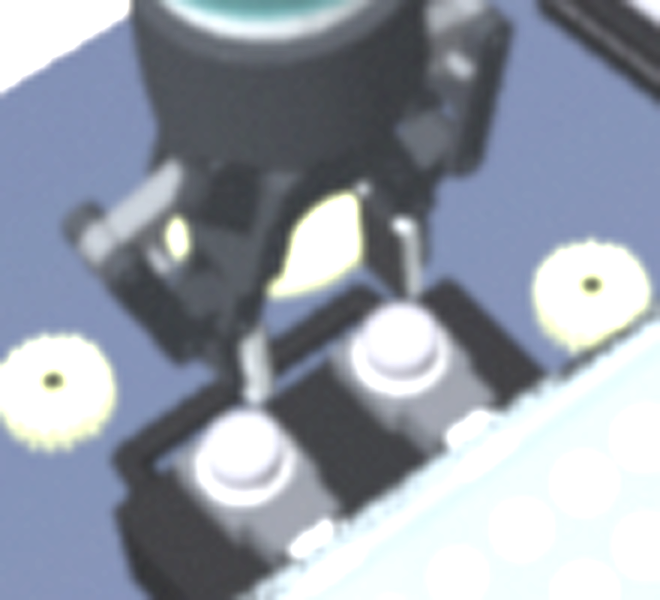

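Call:
carry_out(
  moves=[
    [[0,0,0,0,0,-0.2,4.8],[0,0,0,0,0,-0.2,4.8],[0,0,0,0,0,0,4.8]],
  ],
)

```text
time_s: 5.22
eef_pos: [0.4733, 0.0051, 0.0838]
eef_rot: [3.142, -0.0, 3.141]
contact_force: [-0.2, -0.3, -0.2]
opening: 0.0478
```

Call:
carry_out(
  moves=[
    [[0,0,0,0,0,-0.2,4.8],[0,0,0,0,0,-0.2,4.8],[0,0,0,0,0,-0.1,4.8],[0,0,0,0,0,0,4.8]],
  ],
)

```text
time_s: 5.72
eef_pos: [0.4735, 0.0051, 0.0789]
eef_rot: [-3.142, -0.0, 3.141]
contact_force: [0.6, 0.2, 0.9]
opening: 0.0478
```

Run:
```python
from h import *
f=grab_frame("scene");s=state();p=s["eef_pos"];print(p,s["contact_force"])
x,y=230,180;q=cv2.convertScaleAbs(cv2.resize(f["image"][y:y+100,x:x+110,::-1],None,fx=6,fy=6,interpolation=cv2.INTER_CUBIC)[:600],alpha=1.4)
cv2.imwrite("pics/c6.png",q)
```

```text
[0.47353538 0.00513224 0.07896875] [ 0.63141357 -0.12686777  0.30192531]
```

View pics/c6.png

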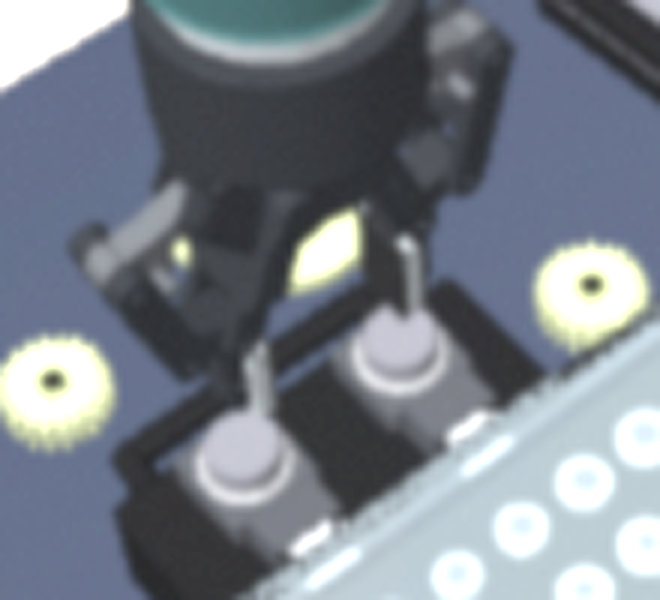

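The tips at about (262,415) and (412,316) now overlap the far rims of the button tops and hide them, with no force. So they are in front of the buttons as the camera sees it, meaning above them and still higher. I'll continue down.

Call:
carry_out(
  moves=[
    [[0,0,0,0,0,-0.2,4.8],[0,0,0,0,0,-0.2,4.8],[0,0,0,0,0,0,4.8]],
  ],
)

```text
time_s: 6.15
eef_pos: [0.4733, 0.0051, 0.0748]
eef_rot: [3.142, -0.001, 3.141]
contact_force: [0.4, 0.7, 0.6]
opening: 0.0481
```

Call:
carry_out(
  moves=[
    [[0,0,0,0,0,-0.2,4.8],[0,0,0,0,0,-0.2,4.8],[0,0,0,0,0,0,4.8]],
  ],
)

```text
time_s: 6.52
eef_pos: [0.4734, 0.0051, 0.0708]
eef_rot: [3.142, -0.0, 3.141]
contact_force: [-0.2, 0.2, 1.2]
opening: 0.0481
```

Call:
carry_out(
  moves=[
    [[0,0,0,0,0,-0.2,4.8],[0,0,0,0,0,-0.2,4.8],[0,0,0,0,0,0,4.8]],
  ],
)

```text
time_s: 6.9
eef_pos: [0.4733, 0.0051, 0.0668]
eef_rot: [3.142, -0.001, 3.141]
contact_force: [0.4, 0.6, 0.0]
opening: 0.0482
```

Run:
```python
from h import *
f=grab_frame("scene");s=state();p=s["eef_pos"];print(p,s["contact_force"])
x,y=250,210;q=cv2.convertScaleAbs(cv2.resize(f["image"][y:y+60,x:x+70,::-1],None,fx=8,fy=8,interpolation=cv2.INTER_CUBIC),alpha=1.4)
cv2.imwrite("pics/c7.png",q)
```

```text
[0.47348904 0.00511818 0.06689551] [ 0.34090716 -0.55105241 -0.36842718]
```

View pics/c7.png

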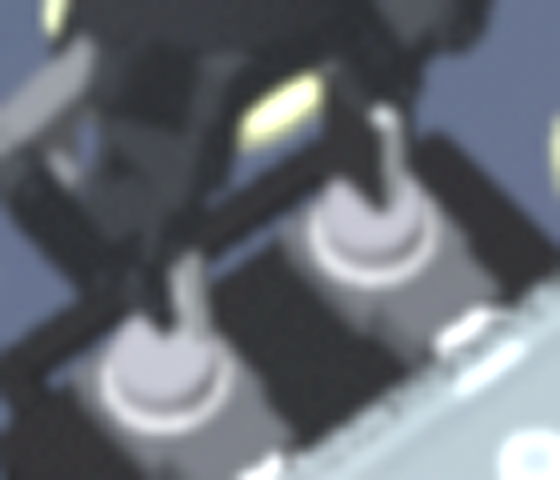

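The tips, at about (190,332) and (395,207) in the crop, clearly lie over the button tops and mask them, with a little height left to go. I'll continue.

Call:
carry_out(
  moves=[
    [[0,0,0,0,0,-0.2,4.8],[0,0,0,0,0,-0.2,4.8],[0,0,0,0,0,0,4.8]],
  ],
)

```text
time_s: 7.32
eef_pos: [0.4733, 0.0051, 0.0628]
eef_rot: [3.142, -0.001, 3.141]
contact_force: [-0.5, -0.2, 0.2]
opening: 0.0479
```

Call:
carry_out(
  moves=[
    [[0,0,0,0,0,-0.2,4.8],[0,0,0,0,0,-0.1,4.8],[0,0,0,0,0,0,4.8]],
  ],
)

```text
time_s: 7.7
eef_pos: [0.4734, 0.0051, 0.0599]
eef_rot: [3.142, -0.0, 3.141]
contact_force: [-0.2, 0.3, -1.0]
opening: 0.0479
```

Call:
carry_out(
  moves=[
    [[0,0,0,0,0,-0.1,4.8],[0,0,0,0,0,-0.1,4.8],[0,0,0,0,0,-0.1,4.8],[0,0,0,0,0,0,4.8]],
  ],
)

```text
time_s: 8.2
eef_pos: [0.4734, 0.0051, 0.0569]
eef_rot: [3.142, -0.0, 3.141]
contact_force: [0.2, 0.4, 0.1]
opening: 0.048
```

Call:
carry_out(
  moves=[
    [[0,0,0,0,0,-0.1,4.8],[0,0,0,0,0,-0.1,4.8],[0,0,0,0,0,-0.1,4.8],[0,0,0,0,0,0,4.8]],
  ],
)

```text
time_s: 8.7
eef_pos: [0.4735, 0.0051, 0.0539]
eef_rot: [3.142, -0.0, 3.141]
contact_force: [0.7, -0.5, 0.5]
opening: 0.0481
```

Run:
```python
from h import *
f=grab_frame("scene");s=state();p=s["eef_pos"];print(p,s["contact_force"])
x,y=250,210;q=cv2.convertScaleAbs(cv2.resize(f["image"][y:y+60,x:x+70,::-1],None,fx=8,fy=8,interpolation=cv2.INTER_CUBIC),alpha=1.4)
cv2.imwrite("pics/c8.png",q)
```

```text
[0.47353328 0.00510487 0.05396246] [ 0.30248631  0.12820103 -0.24749279]
```

View pics/c8.png

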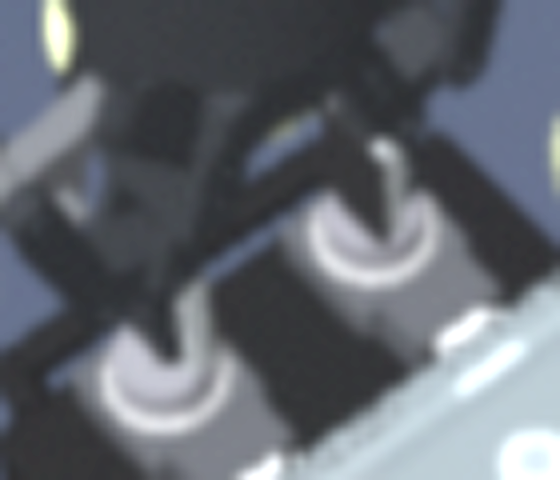

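The tips, at about (190,365) and (398,240), are now well inside both button discs (centres about (160,365) and (372,220)), roughly 9 mm above contact. I'll keep lowering.

Call:
carry_out(
  moves=[
    [[0,0,0,0,0,-0.1,4.8],[0,0,0,0,0,-0.1,4.8],[0,0,0,0,0,-0.1,4.8],[0,0,0,0,0,-0.1,4.8],[0,0,0,0,0,0,4.8]],
  ],
)

```text
time_s: 9.38
eef_pos: [0.4736, 0.0051, 0.0502]
eef_rot: [-3.142, 0.0, 3.141]
contact_force: [-1.2, -0.8, 3.8]
opening: 0.0481
```

Contact: 3.8 N. Now press.

Call:
carry_out(
  moves=[
    [[0,0,0,0,0,-0.1,4.8],[0,0,0,0,0,-0.1,4.8],[0,0,0,0,0,-0.1,4.8],[0,0,0,0,0,0,4.8]],
  ],
)

```text
time_s: 9.88
eef_pos: [0.4736, 0.0051, 0.0472]
eef_rot: [-3.142, 0.0, 3.141]
contact_force: [-1.9, 0.1, 5.4]
opening: 0.0479
```

Call:
carry_out(
  moves=[
    [[0,0,0,0,0,-0.1,4.8],[0,0,0,0,0,-0.1,4.8],[0,0,0,0,0,-0.1,4.8],[0,0,0,0,0,0,4.8]],
  ],
)

```text
time_s: 10.38
eef_pos: [0.4736, 0.0051, 0.0454]
eef_rot: [-3.142, -0.0, 3.141]
contact_force: [-5.0, 0.9, 14.4]
opening: 0.0485
```

The buttons are bottomed, with 14 N and the TCP no longer following the command. Hold while the lid rises.

Call:
carry_out(
  moves=[
    [[0,0,0,0,0,-0.03,4.8],[0,0,0,0,0,0,4.8],[0,0,0,0,0,0,4.8],[0,0,0,0,0,0,4.8],[0,0,0,0,0,0,4.8],[0,0,0,0,0,0,4.8],[0,0,0,0,0,0,4.8],[0,0,0,0,0,0,4.8],[0,0,0,0,0,0,4.8],[0,0,0,0,0,0,4.8],[0,0,0,0,0,0,4.8],[0,0,0,0,0,0,4.8],[0,0,0,0,0,0,4.8],[0,0,0,0,0,0,4.8],[0,0,0,0,0,0,4.8],[0,0,0,0,0,0,4.8],[0,0,0,0,0,0,4.8],[0,0,0,0,0,0,4.8]],
  ],
)

```text
time_s: 12.62
eef_pos: [0.4737, 0.0051, 0.0454]
eef_rot: [-3.141, 0.0, 3.141]
contact_force: [-5.8, 0.8, 16.4]
opening: 0.048
```

Run:
```python
from h import *
f=grab_frame("scene");s=state();print(s["eef_pos"],s["contact_force"])
cv2.imwrite("pics/s9.png",f["image"][110:390,120:450,::-1])
```

```text
[0.47365824 0.00512681 0.04535951] [-5.54775871  0.34998808 16.84269253]
```

View pics/s9.png

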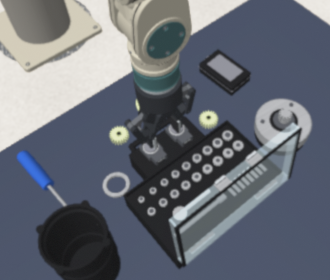

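The lid stands up at the hinge side, and the case and bystanders look in place. Now I'll lift straight off and clear.

Call:
carry_out(
  moves=[
    [[0,0,0,0,0,0,4.8],[0,0,0,0,0,0.4,4.8],[0,0,0,0,0,0.8,4.8],[0,0,0,0,0,1.5,4.8],[0,0,0,0,0,2.5,4.8],[0,0,0,0,0,3,4.8],[0,0,0,0,0,3,4.8],[0,0,0,0,0,3,4.8],[0,0,0,0,0,2,4.8],[0,0,0,0,0,0,4.8],[0,0,0,0,0,0,4.8],[0,0,0,0,0,0,4.8]],
  ],
)

```text
time_s: 14.18
eef_pos: [0.4726, 0.0052, 0.2044]
eef_rot: [3.141, -0.003, 3.141]
contact_force: [-0.1, 1.6, 0.7]
opening: 0.0481
```

Run:
```python
from h import *
f=grab_frame("scene");s=state();print(s["eef_pos"],s["contact_force"],abs(s["qd"]).max())
cv2.imwrite("pics/s10.png",cv2.resize(f["image"][110:390,120:450,::-1],None,fx=2,fy=2))
```

```text
[0.47265854 0.00521033 0.20447746] [-0.05843608 -0.31146777  0.20060532] 0.005706565961024107
```

View pics/s10.png

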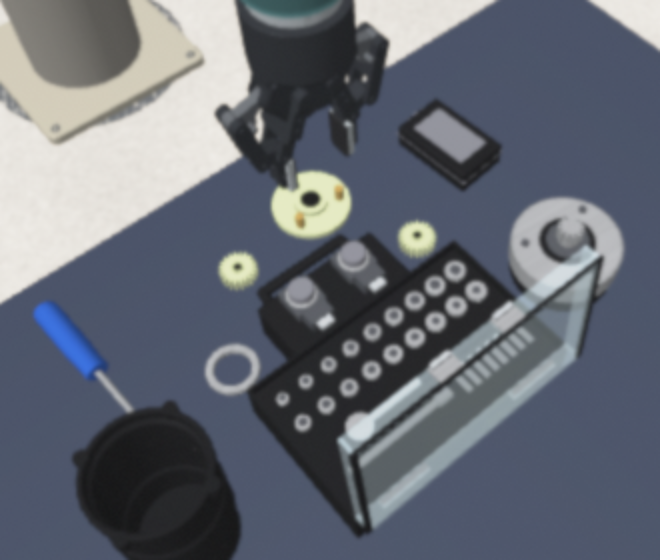

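The lid stands open, both buttons are up again, the gripper is clear, and everything sits where it was. Handing in.

```bash
python3 -c "
from rig import *
print(finish_job())"
```

```text
the job is handed in; nothing more can be done
None
```

The socket case is open and the job is handed in at about 14 s of the 38 s allowed. No verdict was reported.

**What I did:** I set the finger opening to 48 mm so there was one fingertip over each button, then lowered straight down onto both until they bottomed. I held them at about 16 N for over 2 s while the lid swung up, then lifted about 16 cm straight up and clear.

**Last checks:** In the final scene picture:
- The lid is standing open and both buttons are up.
- The case and the parts and tools in view look undisturbed. I judged this by eye and did not measure their positions again.
- The force reading was about zero and the arm was still.

**What disagreed:**
- **Tip height:** Contact came with the TCP at z ≈ 0.051 m, but `tcp_to_tips` (11 mm) predicts about 0.087 m. The fingertips therefore sat roughly 25 mm behind the TCP instead of 11 mm ahead of it. The scene camera had hinted at this, so I came down in small steps with force checks.
- **Button position:** The two cameras differed by about 2.5 mm in the buttons' x position.
- **Side force:** There was about 5 N of sideways force along x while pressing. I saw no sign that the case moved.

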